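# Lock the press-and-turn cap back on the cleaner tin

### The arm

A 7-joint arm with a two-finger parallel gripper is mounted at the origin on a cart in front of the work surface, level with it; the furniture and walls round the work are solid. World frame = base frame: x ahead of the robot, y to its left, z up, the work surface at z = 0. Lengths are in m, angles in rad, forces in N, time in s.
With the tool pointing down it reaches from about 0.425 to 0.95 m from the base axis. Payload 4.7 kg.
Tool frame: the origin (TCP) lies on the centre line of the jaws, within the pads' length; the fingertips stand robot.nose_length ahead of it and the grasp point (between the pads) lies 8 mm behind it (robot.nose_length is the distance from the TCP to the fingertips, in m); z points along the fingers, y is the line along which they close (so a half turn about z gives the same grasp; the last joint's range is limited). The gripper opens to 85 mm and grips with 20 to 120 N. Pads are 22 mm wide; open, the fingers measure 114 mm over their backs; the gripper's body (76 mm by 85 mm) begins 54 mm behind the grasp point. The pads swing forward as they close: fully open they stand 13 mm farther back than shut.
Start: joints at [-1.243, 0.469, -0.049, 1.532, 0.024, 1.141, -0.082], TCP at [0.236, 0.633, 0.242] pointing down, gripper open.
Joint ranges: [-2.59, 2.59], [-0.33, 1.99], [-1.39, 1.29], [0.1, 2.45], [-1.04, 4.18], [0.21, 1.99], [-2.66, 2.66]. Speed limits (rad/s): [2.57, 2.57, 3.14, 3.14, 3.14, 3.14, 3.14].

### API

Orientations are given as [roll, pitch, yaw] about the fixed x, y, z axes, in that order (R = Rz(yaw) Ry(pitch) Rx(roll)).
In Python, from plant import robot gives the robot as it stands. Calls block until the motion is done:
- robot.goto(position, orientation): joint-space move of the TCP to a pose.
- robot.move_straight(position, vel=0.15, attitude=None, contact_N=None): straight line of the TCP; attitude=None keeps the orientation; vel is the mean speed in m/s. With contact_N (N) it stops when the force on the tool has changed by that much, and returns True; else False.
- robot.move_joints(angles): joint-space move.
- robot.grip(opening, strength=None): opening from 0.0 (shut) to 1.0 (fully open); strength is the grip in N (None keeps the last); returns when the fingers have stopped.
- robot.sleep(seconds).
- robot.inverse_kinematics(position, orientation): joint angles nearest the present ones, or None.
- robot.sense(): the state.
- robot.grab_frame(name): name is "scene" or "top" or "wrist"; returns a dict with "image" (400x640x3 uint8, red, green, blue), "range_z" (400x640 float32, m along the optical axis (not along the pixel's ray), 0 where there is no reading), "fx", "fy", "cx", "cy" (pixels), "dist_coeffs" ([k1, k2, p1, p2, k3] as OpenCV has them; the pictures are not rectified), "R" (3x3) and "t" (3): a world point X has camera coordinates R X + t. Camera axes: x right, y down, z forward; pixel columns grow to the right and rows downward; lengths in m; the calibration is good to about 2 mm. A picture is of the moment at which its call begins.
A pose or a line that the arm cannot do raises robot.IKError and nothing moves.
- robot.close_job(): hands the job in; it is judged then, once.
The state is a dict: "t": time; "joint_pos": joint angles; "joint_velocities": joint speeds; "effort": joint torques, N m; "tcp_pos": TCP position; "tcp_rot": TCP orientation; "wrist_force": force on the tool from outside, world axes, zero at the start; "torque": the same for the moment, N m; "opening": opening from 0.0 (shut) to 1.0 (fully open); "gripper_force": force on a finger pad.
Only numpy, scipy, OpenCV 4.12 (cv2) and the standard library are available. Lean on these libraries where they do the work, as an engineer would, in place of code of your own. Each camera call takes 0.05 s, during which the arm holds its last target. There are 200 camera calls.

### The job

The parts are degreased, so close the tin of cleaner: set its press-and-turn cap on the neck, feel for the place where its lugs drop through, then press it down against its spring and turn it clockwise just to the stop, and let it spring back up so that it is locked. Force nothing: do not ram the cap down, do not shove the tin or drag it round, and leave the bearing and the spark plugs alone.

Things in the scene. Friction and masses are not known exactly. Their poses are not given: they have to be found in the camera images.
- tin: oblong sheet-metal tin of cleaner with a grey band, 96 x 140 x 130 mm (own x, y, z), loose, 1.6 to 2.6 kg; origin: centre of its underside, z up. On its top lie a folded wire handle (6 mm high, on the -y half) and an open white plastic neck (its axis at x = 0, y = +30 mm).
- neck_mouth (a point): centre of the neck's rim, 30 mm above the tin's top; axes as the tin's. The barrel is 37 mm across, its rim chamfered. The neck was snapped into the tin at an angle that is not measured, up to 0.6 rad off straight either way; it does not turn in use.
- neck_lugs (a point): on the neck's axis, 12 mm below the rim, level with the undersides of its 4 outer lugs: 46 mm across, 4 mm thick, 50 deg long, 40 deg gaps. Each underside has, clockwise from above: a ridge 2.5 mm deep, a pocket, an end stop. In a neck set straight the gaps are centred on the tin's x and y axes.
- tin_handle (a point): middle of the crossbar of the tin's folded wire handle, 4 mm above the tin's top at x = 0, y = -56 mm (86 mm from the neck's axis); it shows whether the tin was dragged round
- cap: round black ribbed press-and-turn cap, 57 mm across, 29 mm tall, 50 g, standing skirt down on the bench; origin: centre of its lower edge, z up. Four inner lugs (26 deg long, from 1 to 5 mm above the lower edge, 40 mm between faces) lie on its own +x, +y, -x, -y directions, under four small ticks on its crown.
- cap_crown (a point): centre of the cap's top, 29 mm above its origin. Height of the cap's origin under the neck's rim: 9 mm with its lugs resting on the neck's lugs, 12 mm dropped through the gaps, 19.5 mm or more to pass the ridges, 21.5 mm spring bottomed. Clockwise about 45 deg on from the gaps is the stop; let go there, it rises to 17 mm: locked.
- cap_disc: sprung rubber sealing disc inside the cap; origin: centre of its underside, 12 mm above the cap's origin at rest. It meets the neck's rim as the lugs drop through the gaps; from there the spring pushes back with 0.7 N plus 1.4 N per mm: about 11 N at the ridges, 14 N when bottomed. Turning it so takes about 0.1 N m; at the stop the torque climbs at once.
- bearing: small ball bearing lying flat in front, 40 mm across, 12 mm high, origin centre of its underside; leave alone
- plug_a: spark plug lying down, 82 mm long, 23 mm wide, 20 mm high, origin under its middle; leave alone
- plug_b: spark plug lying down, 82 mm long, 23 mm wide, 20 mm high, origin under its middle; leave alone
Mind the look-alikes: they are no part of the job. Of the things that look like the cap, the middle-sized one is meant.

How it is judged:
On the way, in this order (a step that is already met when the one before it is completed fails the run):
1. the cap is lifted off the bench (height (world z) of cap above 0.06 m), for 0.1 s.
2. the cap, square on the neck, is pressed down far enough for its lugs to pass below the neck's ridges (horizontal distance between cap and neck_mouth below 0.004 m and z of cap in the frame of neck_mouth below -0.0188 m), for 0.1 s.
At the end, for the whole second after the job is handed in: The cap is locked: on the neck's axis within 4 mm, square to it within 0.05 rad, its lower edge 15.5 to 18.4 mm below the neck's rim (lugs risen into the pockets); the tin stands upright (0.03 rad); cap and tin at rest (horizontal distance between cap and neck_mouth below 0.004 m and z of cap in the frame of neck_mouth between -0.0184 and -0.0155 m and angle between the z axis of cap and the z axis of tin, either way round below 0.05 rad and angle between tin's own z axis and vertical below 0.03 rad and linear speed of each of cap, tin below 0.01 m/s); the robot touches nothing.
It fails at once if the cap is forced while its lugs still lie on the neck's lugs: more than 35 N between cap and tin (contact force between cap and tin above 35 N and z of cap in the frame of neck_mouth above -0.011 m).
It fails at once if the cap is pressed down hard on its bottomed spring: more than 30 N between sealing disc and neck (contact force between cap_disc and tin above 30 N).
It fails at once if the tin is tipped by more than 0.12 rad (angle between tin's own z axis and vertical above 0.12 rad).
It fails at once if the tin is shoved or dragged round: its neck or its wire handle is moved more than 20 mm (distance of any of neck_mouth, tin_handle from where it was at the start of the episode above 0.02 m).
It fails at once if the bearing or a spark plug is moved more than 15 mm (distance of any of bearing, plug_a, plug_b from where it was at the start of the episode above 0.015 m).
It also fails if it takes over 64 s, if anything falls off the work surface, if the arm or the gripper's body presses on something with over 40 N, if the wrist force passes 120 N, or if a joint passes its speed limit or range.

## Working session

There is one attempt and no reset: what is moved stays moved. The work goes in short steps, each a Python script; the robot and the scene stay as the last script left them, time stands still between calls to the robot, and variables do not carry over. Pictures are saved under pics/ and viewed, at most 10 in all, crops included, and the job is handed in when it is done.

```bash
ls; mkdir -p pics
python3 - <<'E'
from plant import robot
import cv2,pickle
d={}
for n in("scene","top"):
    f=robot.grab_frame(n); d[n]=f; cv2.imwrite(f"pics/{n}0.png",f["image"][:,:,::-1])
    print(n,f["fx"],f["fy"],f["cx"],f["cy"],f["dist_coeffs"],f["R"],f["t"])
pickle.dump(d,open("f0.pkl","wb"))
print(robot.nose_length,robot.sense())
E
```

```text
pics
scene 392.67101084516105 392.67101084516105 318.59811217017335 199.85437461744974 [-0.00321809  0.          0.          0.          0.        ] [[ 0.80925402 -0.58744939 -0.00333775]
 [-0.44664965 -0.61158174 -0.65304813]
 [ 0.38159142  0.52997263 -0.75730905]] [-0.38893472  0.2884742   0.78742652]
top 399.76782692522374 399.76782692522374 317.2283020557129 192.09703825207953 [-0.09800444  0.          0.          0.          0.        ] [[-0.01441341 -0.99914789  0.0386749 ]
 [-0.99416317  0.01018407 -0.10740523]
 [ 0.10691984 -0.03999723 -0.99346282]] [-0.03295934  0.46433542  0.90976018]
0.011 {'t': 0.1, 'joint_pos': array([-1.24290418,  0.46936333, -0.04863608,  1.53360207,  0.02409645,
        1.1409798 , -0.08228265]), 'joint_velocities': array([ 6.50319188e-04, -2.37607457e-03, -8.71157942e-05, -7.26175610e-05,
       -1.15130914e-04,  1.39064738e-03, -1.15249240e-03]), 'effort': array([ 9.08690745e-04, -5.11517036e+01, -4.67669335e-02, -2.38391930e+01,
        1.09016325e-02,  4.34192101e-03,  7.02778976e-06]), 'tcp_pos': array([0.23554036, 0.63202171, 0.24135306]), 'tcp_rot': array([-3.13982593e+00,  3.98029020e-05,  2.78488273e+00]), 'wrist_force': array([-0.67242424, -0.68632184,  0.36113246]), 'torque': array([0.00287997, 0.02689313, 0.01370929]), 'gripper_force': 0.0, 'opening': 1.0033705531987966}
```

View pics/top0.png

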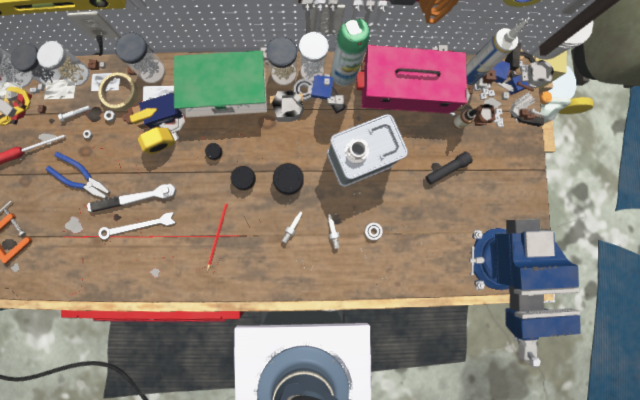

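View pics/scene0.png

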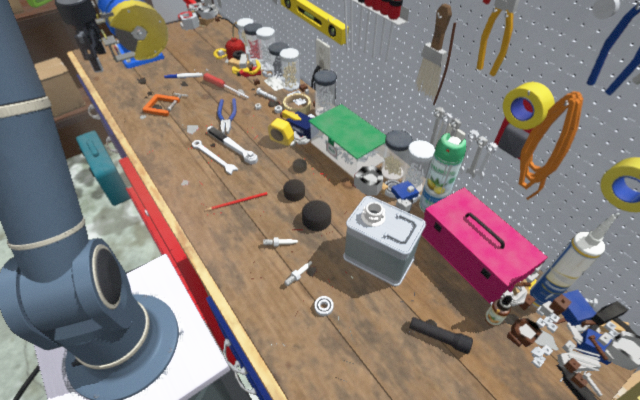

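The top view shows three black discs: small at (214,151), medium at (243,178) and large at (288,179). There are also jar lids at (130,47) and (281,50). The tin is at (368,150) with its neck at (357,148), the plugs are at (291,227) and (333,232), and the bearing is at (373,231). I'll measure sizes and positions next.

```bash
cat > h.py <<'E'
import numpy as np,cv2,pickle
def K(f): return np.array([[f["fx"],0,f["cx"]],[0,f["fy"],f["cy"]],[0,0,1]])
def ray(f,uv):
    p=cv2.undistortPoints(np.float64(uv).reshape(-1,1,2),K(f),np.float64(f["dist_coeffs"])).reshape(-1,2)
    d=np.c_[p,np.ones(len(p))]@f["R"]; return -f["R"].T@f["t"],d
def onplane(f,uv,z):
    o,d=ray(f,uv); return o+d*((z-o[2])/d[:,2])[:,None]
def cloud(f):
    h,w=f["range_z"].shape; u,v=np.meshgrid(np.arange(w),np.arange(h))
    o,d=ray(f,np.c_[u.ravel(),v.ravel()]); return (o+d*f["range_z"].ravel()[:,None]).reshape(h,w,3)
def proj(f,X):
    return cv2.projectPoints(np.float64(X).reshape(-1,1,3),cv2.Rodrigues(f["R"])[0],f["t"],K(f),np.float64(f["dist_coeffs"]))[0].reshape(-1,2)
def plan(f,x0,x1,y0,y1,z0,z1): # cloud points in box
    P=cloud(f); m=(f["range_z"]>0)&(P[...,0]>x0)&(P[...,0]<x1)&(P[...,1]>y0)&(P[...,1]<y1)&(P[...,2]>z0)&(P[...,2]<z1); return P,m
E
python3 - <<'E'
from h import *
f=pickle.load(open("f0.pkl","rb"))["top"]
P=cloud(f); hsv=cv2.cvtColor(f["image"],cv2.COLOR_RGB2HSV)
m=(hsv[...,2]<60).astype(np.uint8)
n,l,s,c=cv2.connectedComponentsWithStats(m)
for i in range(1,n):
    if s[i,4]>100 and 130<c[i,1]<250 and 180<c[i,0]<480:
        e=P[l==i]; z=np.percentile(e[:,2],80)
        q=e[e[:,2]>z-.006]
        print(c[i].round(),s[i],"z",z.round(4),"ctr",q.mean(0).round(4),"ext",np.ptp(q,0).round(4))
# tin top
_,mt=plan(f,.45,.95,-.3,.1,.12,.14); pt=P[mt]
print("tin",len(pt),np.median(pt[:,2]),cv2.minAreaRect(pt[:,:2].astype(np.float32)))
_,mn=plan(f,.45,.95,-.3,.1,.15,.17); pn=P[mn]; print("neck",len(pn),np.median(pn[:,2]),pn.mean(0),np.ptp(pn,0))
for n_,u,v in(("plug_a",291,227),("plug_b",333,232),("bearing",373,231)): print(n_,onplane(f,[(u,v)],.01).round(3))
E
```

```text
[214. 151.] [206 144  16  16 195] z 0.0221 ctr [0.5654 0.2075 0.0208] ext [0.0339 0.0329 0.0081]
[447. 173.] [426 160  45  24 116] z 0.0268 ctr [ 0.5096 -0.3572  0.0352] ext [0.1738 0.4099 0.9341]
[288. 179.] [273 164  30  31 712] z 0.0393 ctr [0.4941 0.0293 0.0419] ext [0.1653 0.0672 0.9214]
[243. 178.] [232 166  23  24 435] z 0.0311 ctr [0.4993 0.1353 0.0297] ext [0.0543 0.0517 0.0091]
tin 5025 0.1311376469167599 ((0.6603928804397583, -0.09944234788417816), (0.399137020111084, 0.35843217372894287), 89.81029510498047)
neck 1133 0.15944400699391725 [ 0.77436818 -0.09441055  0.15951384] [0.32071845 0.39373013 0.01995789]
plug_a [[0.384 0.024 0.01 ]]
plug_b [[ 0.37  -0.075  0.01 ]]
bearing [[ 0.371 -0.17   0.01 ]]
```

Run:
```python
from plant import robot
from h import *
d={}
for n,p in(("wcap",(.46,.135,.24)),("wtin",(.53,-.10,.36))):
    az=np.arctan2(p[1],p[0]); robot.goto(p,[np.pi,0,az+np.pi/2]); robot.sleep(.3)
    f=robot.grab_frame("wrist"); d[n]=f; cv2.imwrite(f"pics/{n}.png",f["image"][:,:,::-1])
    s=robot.sense(); print(s["t"],s["tcp_pos"],s["tcp_rot"],s["joint_pos"].round(2)); print(-f["R"].T@f["t"],f["R"],f["fx"],f["dist_coeffs"])
    print(proj(f,[[.499,.135,.029],[.57,-.11,.16]]))
pickle.dump(d,open("f1.pkl","wb"))
```

```text
2.4167 [0.45998578 0.13525486 0.23993157] [-3.14145286e+00  7.55256430e-05  1.85678796e+00] [-0.72  0.15  0.39  2.   -0.07  1.   -0.01]
[0.43747586 0.21656648 0.3715622 ] [[ 9.59047179e-01  2.83245500e-01 -7.03362173e-04]
 [ 2.68055634e-01 -9.06807583e-01  3.25340105e-01]
 [ 9.15133066e-02 -3.12205050e-01 -9.45596807e-01]] 318.74422648706627 [-0.03292857  0.          0.          0.          0.        ]
[[350.05357037 185.72543587]
 [352.04940326 464.99214313]]
3.825 [ 0.52997033 -0.09919811  0.35969136] [-3.14099216e+00 -3.34966481e-05  1.38574923e+00] [-0.45  0.17  0.65  1.72 -0.11  1.29  0.04]
[ 0.54657301 -0.01579959  0.49118951] [[ 0.98318697 -0.18259746 -0.00124796]
 [-0.17225653 -0.92973108  0.32546552]
 [-0.06058944 -0.31977849 -0.94555309]] 318.74422648706627 [-0.03292857  0.          0.          0.          0.        ]
[[258.7152096  -21.0719815 ]
 [355.49401061 181.97258495]]
```

Run:
```python
from h import *
d=pickle.load(open("f1.pkl","rb"))
def crop(n,u,v,r,k,gain):
    im=d[n]["image"][:,:,::-1]; c=im[max(v-r,0):v+r,max(u-r,0):u+r]
    return cv2.resize(cv2.convertScaleAbs(c,alpha=gain),(390,390),interpolation=cv2.INTER_CUBIC)
cv2.imwrite("pics/crops.png",np.hstack([crop("wcap",350,186,75,0,2.0),crop("wtin",355,182,80,0,.9)]))
```

```text
(no output)
```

View pics/crops.png

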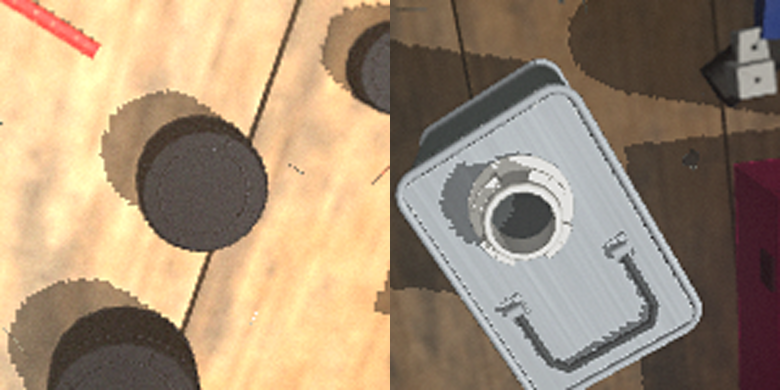

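The left crop shows the medium cap at about (350,186) in the wrist frame, with the larger cap beside it at lower left. The right crop shows the tin, its neck and lugs at about (355,182). I'll take closer views of both for the angles.

Run:
```python
from h import *
d=pickle.load(open("f1.pkl","rb"))
f=d["wtin"]; P=cloud(f); ok=(f["range_z"]>0)&(np.hypot(P[...,0]-.56,P[...,1]+.11)<.12)
m=ok&(abs(P[...,2]-.13)<.006); m=cv2.morphologyEx(m.astype(np.uint8),cv2.MORPH_CLOSE,np.ones((25,25)))
n,l,s,c=cv2.connectedComponentsWithStats(m); i=1+np.argmax(s[1:,4])
ct=max(cv2.findContours((l==i).astype(np.uint8),0,1)[0],key=len).reshape(-1,2)
r=cv2.minAreaRect(onplane(f,ct,.13)[:,:2].astype(np.float32)); print("tin",r)
q=P[ok&(abs(P[...,2]-.16)<.004)]; print("rim",len(q),np.median(q[:,2]),cv2.minEnclosingCircle(q[:,:2].astype(np.float32)))
f=d["wcap"]; m=(cv2.cvtColor(f["image"],cv2.COLOR_RGB2GRAY)<70).astype(np.uint8)
P=cloud(f); m=m&(np.hypot(P[...,0]-.499,P[...,1]-.135)<.04)&(abs(P[...,2]-.03)<.004)
ct=max(cv2.findContours(m.astype(np.uint8),0,1)[0],key=len).reshape(-1,2)
print("cap",np.median(P[m>0][:,2]),cv2.minEnclosingCircle(onplane(f,ct,.029)[:,:2].astype(np.float32)),cv2.fitEllipse(onplane(f,ct,.029)[:,:2].astype(np.float32)*1000))
```

```text
tin ((0.5509538054466248, -0.14509178698062897), (0.10173788666725159, 0.14596149325370789), 21.79461669921875)
rim 303 0.15964734279766857 ((0.5400220155715942, -0.11689887195825577), 0.018390359356999397)
cap 0.02896707651097838 ((0.5012136697769165, 0.13760705292224884), 0.02762397564947605) ((501.2749938964844, 137.65817260742188), (53.529476165771484, 53.84836959838867), 9.719128608703613)
```

Run:
```python
from plant import robot
from h import *
d={}
for n,p in(("ctin",(.540,-.117,.275)),("ccap",(.501,.1375,.14))):
    az=np.arctan2(p[1],p[0]); robot.goto([p[0],p[1],.33],[np.pi,0,az+np.pi/2]); robot.move_straight(p,vel=.2) if n=="ctin" else robot.goto(p,[np.pi,0,az+np.pi/2]); robot.sleep(.3)
    f=robot.grab_frame("wrist"); d[n]=f
    if n=="ctin": robot.move_straight([p[0],p[1],.33],vel=.25)
pickle.dump(d,open("f2.pkl","wb"))
print(robot.sense()["t"],robot.sense()["wrist_force"])
# rectified plan views: tin at lug-top level, cap at crown level
def plan_img(f,c,z,half,n=390):
    g=np.linspace(-half,half,n); X,Y=np.meshgrid(c[0]-0+g*0+0,g) if 0 else np.meshgrid(g,-g)
    uv=proj(f,np.c_[c[0]+X.ravel(),c[1]+Y.ravel(),np.full(X.size,z)]).astype(np.float32).reshape(n,n,2)
    return cv2.remap(f["image"][:,:,::-1],uv,None,cv2.INTER_CUBIC)
a=plan_img(d["ctin"],(.540,-.117),.152,.03); b=plan_img(d["ccap"],(.5012,.1376),.029,.034)
b=cv2.convertScaleAbs(b,alpha=3,beta=-60)
cv2.imwrite("pics/plan.png",np.hstack([a,b]))
```

```text
7.375 [ 0.31474161 -0.04058482 -0.38899843]
```

View pics/plan.png

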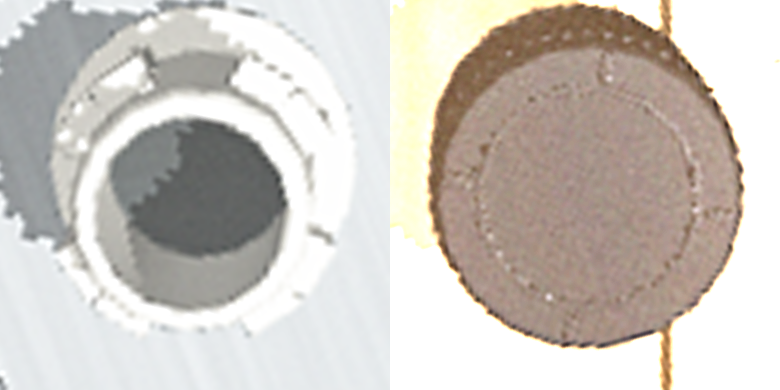

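The left plan view (world x right, y up, at lug level) shows a gap between (150,75) and (235,75), with other lug edges at (320,235), (75,245) and (245,325). That puts the neck's gaps at about 91° mod 90. The right view shows the cap's ticks at (606,72), (717,211), (567,330) and (465,178), so they sit at about 82°. The cap therefore has to turn about +9° before it is set on the neck.

Run:
```python
from plant import robot
from h import *
d=pickle.load(open("f2.pkl","rb")); f=d["ctin"]; P=cloud(f)
m=(f["range_z"]>0)&(np.hypot(P[...,0]-.54,P[...,1]+.117)<.025)&(abs(P[...,2]-.16)<.003)
v,u=np.nonzero(m); X=onplane(f,np.c_[u,v],np.median(P[m][:,2])); 
hull=cv2.convexHull(X[:,:2].astype(np.float32)*1000); print("rim",np.median(P[m][:,2]),cv2.fitEllipse(hull),cv2.minEnclosingCircle(hull))
f=d["ccap"]; P=cloud(f); m=(f["range_z"]>0)&(np.hypot(P[...,0]-.5015,P[...,1]-.1372)<.04)&(P[...,2]>.0265)&(P[...,2]<.034)
v,u=np.nonzero(m); hull=cv2.convexHull(onplane(f,np.c_[u,v],.029)[:,:2].astype(np.float32)*1000); print("cap",np.median(P[m][:,2]),cv2.fitEllipse(hull),cv2.minEnclosingCircle(hull))
c=np.array([.5018,.1371]); yaw=np.arctan2(c[1],c[0])+np.pi/2
robot.move_straight([*c,.06],vel=.15); robot.move_straight([*c,.014],vel=.06,contact_N=8)
print(robot.sense()["tcp_pos"],robot.sense()["tcp_rot"])
robot.grip(0.0,50); s=robot.sense(); print(s["opening"],s["gripper_force"],s["tcp_pos"],s["wrist_force"])
robot.move_straight([*c,.10],vel=.15); robot.sleep(.2); s=robot.sense(); print(s["t"],s["opening"],s["wrist_force"],s["tcp_pos"],s["tcp_rot"])
f=robot.grab_frame("wrist"); cv2.imwrite("pics/held.png",f["image"][:,:,::-1]); pickle.dump(f,open("f3.pkl","wb"))
```

```text
rim 0.1596503318513537 ((540.0802612304688, -116.57079315185547), (35.872352600097656, 36.12112808227539), 31.98455810546875) ((540.088623046875, -116.59172058105469), 18.221302032470703)
cap 0.029074257510840168 ((501.5472717285156, 137.85650634765625), (54.241554260253906, 54.33344650268555), 119.70764923095703) ((501.5596008300781, 137.94053649902344), 27.392475128173828)
[0.50203447 0.13707351 0.01412116] [3.14121002e+00 3.94920964e-05 1.83851003e+00]
0.6417338156321261 51.57103467732668 [0.50204335 0.1371911  0.014767  ] [-1.03643824 -0.36649904  5.15841368]
10.2917 0.6405934480350729 [-0.27169779  0.79732656  0.49495105] [0.50111662 0.13684694 0.0989835 ] [-3.13945130e+00  4.15518317e-04  1.83861001e+00]
```

View pics/held.png

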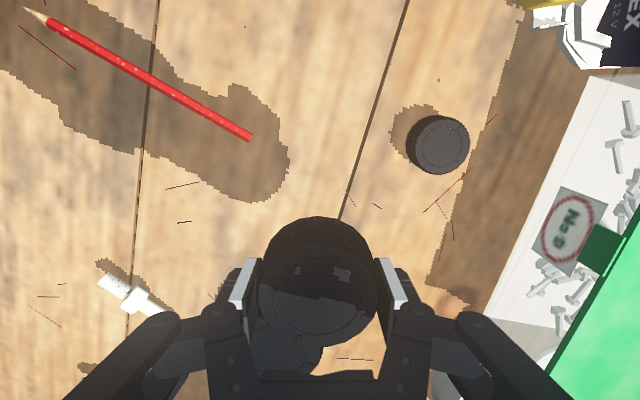

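The cap is held between the pads, with its crown at about (318,285), and the bench below is undisturbed. I'll measure where it sits in the grip, move over the neck and lower it gently.

```bash
cat >> h.py <<'E'
def st(robot,l=""):
    s=robot.sense(); print(l,"t%.2f"%s["t"],"tcp",(s["tcp_pos"]*1e3).round(2),"yaw %.4f"%s["tcp_rot"][2],"F",s["wrist_force"].round(2),"T",s["torque"].round(3),"op %.3f"%s["opening"]); return s
E
python3 - <<'E'
from plant import robot
from h import *
f=pickle.load(open("f3.pkl","rb")); t=robot.sense()["tcp_pos"]; P=cloud(f)
m=(f["range_z"]>0)&(np.hypot(P[...,0]-t[0],P[...,1]-t[1])<.027)&(abs(P[...,2]-.1135)<.006)
z=np.median(P[m][:,2]); m&=abs(P[...,2]-z)<.002
n,l,s,c=cv2.connectedComponentsWithStats(m.astype(np.uint8)); i=1+np.argmax(s[1:,4]); v,u=np.nonzero(l==i)
h=cv2.convexHull(onplane(f,np.c_[u,v],z)[:,:2].astype(np.float32)*1000)
print("crown z",z,"tcp",t,s[i],cv2.fitEllipse(h),cv2.minEnclosingCircle(h))
n=np.array([.5401,-.1166]); y=1.8386+.157
robot.move_straight([*t[:2],.25],vel=.25); robot.goto([*n,.23],[np.pi,0,y]); robot.move_straight([*n,.185],vel=.12); robot.sleep(.4); st(robot,"above")
E
```

```text
crown z 0.11322223689971544 tcp [0.50126006 0.13686356 0.09908802] [ 253  242  125  105 9925] ((501.27777099609375, 137.65956115722656), (53.22425079345703, 53.84202575683594), 63.11498260498047) ((500.9232177734375, 137.2566375732422), 27.432340621948242)
above t13.03 tcp [ 540.3  -116.66  185.4 ] yaw 1.9955 F [ 0.11 -0.2  -1.29] T [0.017 0.012 0.035] op 0.643
```

Run:
```python
from plant import robot
from h import *
x,y=.5402,-.1169
robot.move_straight([x,y,.171],vel=.05); robot.sleep(.2); st(robot,"pre")
for k in range(3):
    r=robot.move_straight([x,y,.1605],vel=.012,contact_N=4); s=st(robot,r)
    if r: break
robot.sleep(.2); st(robot,"settled")
```

```text
pre t13.66 tcp [ 540.28 -116.99  171.13] yaw 1.9955 F [-0.23  0.48 -0.7 ] T [-0.025  0.069 -0.03 ] op 0.639
True t14.46 tcp [ 539.96 -117.18  161.  ] yaw 1.9954 F [ 0.23 -0.04  3.22] T [ 0.044 -0.043 -0.018] op 0.642
settled t14.66 tcp [ 539.9  -117.19  160.89] yaw 1.9953 F [0.82 0.79 4.15] T [ 0.032 -0.298 -0.009] op 0.635
```

At TCP z = 161 mm the cap is about 13.5 mm below the rim, so its lugs have already dropped into the gaps. Next I'll press step by step, checking the force against the spring law.

Run:
```python
from plant import robot
from h import *
x,y=.5402,-.1169
for z in(.1585,.1565,.1555,.1548,.1542,.1536,.1530):
    r=robot.move_straight([x,y,z],vel=.02,contact_N=6); robot.sleep(.12); s=st(robot,(z,r))
    if s["wrist_force"][2]>12.6-0.9 or r: break
```

```text
(0.1585, False) t15.04 tcp [ 540.03 -117.19  158.67] yaw 1.9950 F [-0.85 -0.23  5.65] T [-0.008  0.15   0.021] op 0.640
(0.1565, False) t15.41 tcp [ 540.05 -117.19  156.99] yaw 1.9950 F [-2.53 -0.64  7.59] T [0.015 0.313 0.054] op 0.640
(0.1555, False) t15.78 tcp [ 540.07 -117.17  156.2 ] yaw 1.9950 F [-2.26  0.7   8.53] T [ 0.018  0.416 -0.004] op 0.640
(0.1548, False) t16.14 tcp [ 540.07 -117.18  155.64] yaw 1.9950 F [-2.02  0.74  9.52] T [0.062 0.514 0.002] op 0.635
(0.1542, False) t16.51 tcp [ 540.08 -117.2   155.18] yaw 1.9950 F [-3.56  0.32 10.58] T [0.102 0.589 0.028] op 0.641
(0.1536, False) t16.88 tcp [ 540.06 -117.19  154.64] yaw 1.9950 F [-3.17  1.02 12.03] T [0.106 0.651 0.061] op 0.642
```

The force follows the spring (about 12.9 N), so the cap is about 20.3 mm down and past the ridges. Turning clockwise in small steps, watching the torque.

Run:
```python
from plant import robot
from h import *
x,y=.5402,-.1169; y0=1.9955; b=robot.sense()["torque"][2]; a=0; n=0
while a<.90:
    a+=.06 if a<.5 else .03
    robot.move_straight([x,y,.1535],vel=.02,attitude=[np.pi,0,y0-a]); robot.sleep(.05)
    s=st(robot,"a %.2f"%a); dT=s["torque"][2]-b
    if abs(dT)>.3 or abs(s["wrist_force"][2])>20 or s["wrist_force"][2]<7 : print("stop",dT); break
```

```text
a 0.06 t17.18 tcp [ 540.26 -117.58  154.68] yaw 1.9345 F [-1.79 -0.53 11.25] T [-0.003  0.569 -0.188] op 0.639
a 0.12 t17.48 tcp [ 540.23 -117.69  154.67] yaw 1.8745 F [-3.25  0.09 12.23] T [-0.118  0.644 -0.136] op 0.637
a 0.18 t17.77 tcp [ 540.25 -117.78  154.68] yaw 1.8144 F [-2.48 -0.31 12.1 ] T [-0.085  0.581 -0.106] op 0.639
a 0.24 t18.07 tcp [ 540.31 -117.79  154.71] yaw 1.7544 F [-2.05 -0.41 11.6 ] T [-0.037  0.595 -0.14 ] op 0.637
a 0.30 t18.38 tcp [ 540.36 -117.81  154.72] yaw 1.6944 F [-3.75 -0.36 11.52] T [-0.082  0.628 -0.067] op 0.640
a 0.36 t18.68 tcp [ 540.32 -117.82  154.71] yaw 1.6344 F [-2.21 -0.27 11.38] T [-0.067  0.616 -0.063] op 0.640
a 0.42 t18.98 tcp [ 540.33 -117.81  154.73] yaw 1.5743 F [-3.34 -0.43 11.82] T [-0.059  0.638 -0.116] op 0.642
a 0.48 t19.27 tcp [ 540.32 -117.82  154.71] yaw 1.5144 F [-2.04 -0.32 12.26] T [-0.085  0.583 -0.079] op 0.639
a 0.54 t19.57 tcp [ 540.41 -117.81  154.7 ] yaw 1.4544 F [-2.52 -0.78 12.03] T [-0.048  0.548 -0.077] op 0.638
a 0.57 t19.88 tcp [ 540.41 -117.87  154.73] yaw 1.4247 F [-2.16  0.92 11.69] T [-0.115  0.582 -0.061]
[... 442 characters left out ...]
9] op 0.641
a 0.72 t21.38 tcp [ 540.37 -117.86  154.68] yaw 1.2747 F [-2.21 -1.11 11.84] T [-0.081  0.562 -0.016] op 0.641
a 0.75 t21.68 tcp [ 540.46 -117.86  154.74] yaw 1.2448 F [-2.03  0.39 11.42] T [-0.076  0.552 -0.042] op 0.637
a 0.78 t21.98 tcp [ 540.44 -117.89  154.73] yaw 1.2148 F [-1.34 -0.2  12.08] T [-0.074  0.552  0.023] op 0.640
a 0.81 t22.27 tcp [ 540.23 -117.92  154.7 ] yaw 1.1855 F [-2.9  -0.45 11.63] T [-0.097  0.668  0.152] op 0.640
a 0.84 t22.57 tcp [ 539.92 -117.92  154.69] yaw 1.1564 F [-3.38 -0.38 13.05] T [-0.161  0.834  0.352] op 0.640
a 0.87 t22.88 tcp [ 539.7  -117.78  154.66] yaw 1.1280 F [-6.08 -0.77 13.91] T [-0.092  0.995  0.64 ] op 0.640
stop 0.578775603040424
```

The stop came at about 0.81 rad (46°), as expected. Now I'll back off the wind-up, let the cap rise into the pockets and check that it is held there.

Run:
```python
from plant import robot
from h import *
x,y=.5402,-.1170; y0=1.9955
for a in(.84,.82):
    robot.move_straight([x,y,.1535],vel=.02,attitude=[np.pi,0,y0-a]); robot.sleep(.1); s=st(robot,a)
for z in(.1548,.1558,.1566,.1574,.158):
    robot.move_straight([x,y,z],vel=.02); robot.sleep(.1); s=st(robot,z)
```

```text
0.84 t23.23 tcp [ 539.79 -117.75  154.52] yaw 1.1560 F [-3.23 -0.81 12.6 ] T [-0.03   0.822  0.249] op 0.639
0.82 t23.57 tcp [ 539.9  -117.78  154.54] yaw 1.1752 F [-2.51  0.47 11.94] T [0.001 0.783 0.033] op 0.640
0.1548 t23.93 tcp [ 539.89 -117.76  155.63] yaw 1.1752 F [-3.31 -0.38 10.71] T [-0.053  0.576  0.072] op 0.639
0.1558 t24.27 tcp [ 539.87 -117.76  156.42] yaw 1.1752 F [-2.64 -0.41  8.85] T [-0.024  0.489  0.078] op 0.641
0.1566 t24.62 tcp [ 539.88 -117.73  157.07] yaw 1.1753 F [-2.44 -1.2   7.56] T [-0.178  0.41   0.084] op 0.641
0.1574 t24.98 tcp [ 539.85 -117.73  157.71] yaw 1.1753 F [-1.26 -0.59  6.64] T [-0.149  0.284  0.062] op 0.638
0.158 t25.32 tcp [ 539.86 -117.69  157.88] yaw 1.1751 F [-1.22 -2.45  2.24] T [-0.647  0.176  0.113] op 0.638
```

The force falls sharply at TCP z = 157.8 mm, which puts the cap 17 mm below the rim with its lugs in the pockets. Releasing and checking.

Run:
```python
from plant import robot
from h import *
x,y=.5402,-.1170
robot.grip(1.0); robot.sleep(.2); st(robot,"open")
robot.move_straight([*robot.sense()["tcp_pos"][:2],.275],vel=.12); robot.sleep(.4); st(robot,"up")
f=robot.grab_frame("wrist"); P=cloud(f)
m=(f["range_z"]>0)&(np.hypot(P[...,0]-.54,P[...,1]+.117)<.032)&(P[...,2]>.166)&(P[...,2]<.18)
v,u=np.nonzero(m); h=cv2.convexHull(onplane(f,np.c_[u,v],.172)[:,:2].astype(np.float32)*1000)
A=np.c_[P[m][:,:2]-[.54,-.117],np.ones(m.sum())]; k=np.linalg.lstsq(A,P[m][:,2],rcond=None)[0]
print("crown z",np.median(P[m][:,2]),"tilt",k[:2],cv2.fitEllipse(h)[:2])
g=robot.grab_frame("scene"); Q=cloud(g); o=proj(g,[[.54,-.117,.15]])[0].astype(int)
im=cv2.resize(f["image"],(520,325)); c=cv2.resize(g["image"][o[1]-65:o[1]+65,o[0]-55:o[0]+55],(275,325),interpolation=cv2.INTER_CUBIC)
cv2.imwrite("pics/end.png",np.hstack([im,c])[:,:,::-1])
```

```text
open t25.94 tcp [ 540.21 -116.91  157.99] yaw 1.1755 F [ 0.8  -0.75 -1.34] T [ 0.062  0.012 -0.032] op 0.999
up t27.47 tcp [ 540.12 -116.94  274.8 ] yaw 1.1754 F [-0.42 -0.08  0.32] T [-0.12   0.021  0.023] op 1.001
crown z 0.17209293773392292 tilt [-0.00810889 -0.01616169] ((541.3014526367188, -115.996826171875), (55.277496337890625, 56.00410079956055))
```

View pics/end.png

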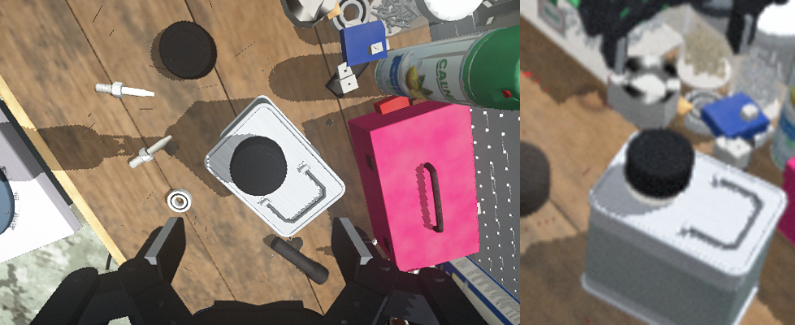

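The cap sits square on the neck at (258,165) in the left half, and the gripper is clear. Its crown is at 0.1721 m, which is 17 mm down and locked. The tin, plugs and bearing look undisturbed.

```bash
python3 -c "
from plant import robot
print(robot.close_job())"
```

```text
the job is handed in; nothing more can be done
None
```

The cap is on the tin and, by my measurements, locked: about 17 mm below the rim after a 46° clockwise turn to the stop; the gripper is clear and the job is handed in at about 27 s, with no verdict returned.

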